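Load the clips and thread the drying rail

TASK

Take the stray wooden cupboard knob out of the rail stand and drop it in the blue peg basket, stand every hanging clip upright in the stand's channel, between the brackets, with its eye in line with the bores, and slide the drying rail in from the end away from the selector, through the first bracket, all the clips and the second bracket, until its handle is up against the bracket. Only then turn the selector to the long white mark. Leave the other things where they are.

Things in the scene. Friction and masses are not known exactly. Their poses are not given: they have to be found in the camera images.
- stand: The rail stand, fixed: a grey plate 80 (x) by 285 (y) mm, 8 mm thick, with two aluminium brackets, a low channel between them along y, and a round selector housing at its +y end. Brackets centred at y = -81 and +81 mm, each 12 mm thick, 44 mm wide, tops at 62 mm, with a round 17 mm bore along y at x = 0, z = 44 mm. Origin: on the table, midway between the brackets; z up.
- channel (a point): Middle of the channel's floor, 8 mm above the table, midway between the brackets; axes as the stand's. The channel is 41 mm wide inside (x), its walls are 5 mm thick with tops 18 mm above the table (10 mm above its floor); 150 mm clear along y between the bracket faces.
- near_bore (a point): Centre of the mouth of the bore in the outer face of the bracket away from the selector (stand y = -87 mm); the rail goes in here, towards the stand's +y. Axes as the stand's.
- selector (a joint): Selector angle, rad, growing as it is turned clockwise seen from above. It clicks (spring detents, about 0.1 N m to pass one) into four positions: 0, 0.6, 1.2, 1.8, with stops just outside. A long white bar on the housing marks the wanted one, 1.2 (third clockwise); small white dots mark the others. It starts at or between the first two. A white stripe is its pointer.
- dial (a point): On the selector's upright axis, 66 mm above the table, at the top of its grip bar; axes are the stand's. The bar is 40 mm long, 12 mm thick, 38 to 66 mm above the table, on a disc of radius 20; the housing below has radius 38, top at 28 mm. The bar's pointer end lies at 0.9 rad minus the joint value, counterclockwise from the stand's +x.
- rail: The drying rail: a 12 mm tube, 190 mm long beyond its handle, last 12 mm tapered to 6 mm; square beech handle 34 by 34 mm, 46 mm long. About 80 g. Origin: on the tube's axis at the handle's shoulder; x runs to the tip, y and z square to the handle's faces. It starts level on the table, the tube on a cork strip 50 by 24 by 11 mm, tip towards +y.
- cupboard_knob: A turned wooden cupboard-door knob, 38 mm high, standing in the stand's channel at the start: foot radius 11 mm up to 14 mm, head radius 17 mm from 19 to 33 mm, top at 38 mm. Origin: centre of its foot, z up.
- basket: The blue peg basket, fixed: an open box 130 (x) by 100 (y) by 55 mm high, walls and floor 4 mm, a few pegs on its floor. Origin: on the table under its centre.
- clip0: A hanging clip (there are 3 to 5, all alike; absent ones give None): 36 mm (x) by 26 mm (y), 54 mm high, standing on its flat steel foot, a white plastic head on top with a round 17 mm eye through it along y, 36 mm above its foot. About 120 g. Origin: centre of its foot, z up. Its two plain sides, x = -18 and +18 mm, are flat and good to grip.
- eye0 (a point): Centre of the eye of clip0, midway through; axes as the clip's.
- clip1: A hanging clip (there are 3 to 5, all alike; absent ones give None): 36 mm (x) by 26 mm (y), 54 mm high, standing on its flat steel foot, a white plastic head on top with a round 17 mm eye through it along y, 36 mm above its foot. About 120 g. Origin: centre of its foot, z up. Its two plain sides, x = -18 and +18 mm, are flat and good to grip.
- eye1 (a point): Centre of the eye of clip1, midway through; axes as the clip's.
- clip2: A hanging clip (there are 3 to 5, all alike; absent ones give None): 36 mm (x) by 26 mm (y), 54 mm high, standing on its flat steel foot, a white plastic head on top with a round 17 mm eye through it along y, 36 mm above its foot. About 120 g. Origin: centre of its foot, z up. Its two plain sides, x = -18 and +18 mm, are flat and good to grip.
- eye2 (a point): Centre of the eye of clip2, midway through; axes as the clip's.
- clip3: A hanging clip (there are 3 to 5, all alike; absent ones give None): 36 mm (x) by 26 mm (y), 54 mm high, standing on its flat steel foot, a white plastic head on top with a round 17 mm eye through it along y, 36 mm above its foot. About 120 g. Origin: centre of its foot, z up. Its two plain sides, x = -18 and +18 mm, are flat and good to grip.
- eye3 (a point): Centre of the eye of clip3, midway through; axes as the clip's.
- clip4: A hanging clip (there are 3 to 5, all alike; absent ones give None): 36 mm (x) by 26 mm (y), 54 mm high, standing on its flat steel foot, a white plastic head on top with a round 17 mm eye through it along y, 36 mm above its foot. About 120 g. Origin: centre of its foot, z up. Its two plain sides, x = -18 and +18 mm, are flat and good to grip.
- eye4 (a point): Centre of the eye of clip4, midway through; axes as the clip's.
- frosted_bottle: Not part of the job, to be left alone: frosted plastic bottle, 60 mm across, 170 mm high. Origin: centre of its underside.
- jug: Not part of the job, to be left alone: ceramic measuring jug, 84 mm across, 100 mm high. Origin: centre of its underside.
- spring_clip: Not part of the job, to be left alone: small flat stainless spring clip, 50 by 22 by 17 mm. Origin: centre of its underside.
- brush: Not part of the job, to be left alone: hand brush lying down, about 190 mm long. Origin: centre of its underside.
- soap: Not part of the job, to be left alone: bar of soap, 75 by 50 by 24 mm. Origin: centre of its underside.
- jar: Not part of the job, to be left alone: glass jar, 60 mm across, 90 mm high. Origin: centre of its underside.
Things that resemble listed ones, but are neither listed nor needed, are in the scene too. Leave any turquoise look-alike of the clip2 alone.

How it is judged:
By the outcome, as a careful person would: the job done as asked, in the order asked, and still so for the second after the job is handed in, with the robot touching nothing.
Of clip0, clip1, clip2, clip3, clip4 only 3 to 5 are there at a start; the rules pass over those that are not, and their reading is None.
At some moment in a run one of clip0, clip1, clip2, clip3, clip4 may be knocked a few centimetres aside while the robot is not near it.
Once in a run the grip may slacken for a moment while it holds something.
It also fails if it takes over 210 s, if anything falls off the work surface, if the arm or the gripper's body presses on something with over 40 N, if the wrist force passes 120 N, or if a joint passes its speed limit or range.

ROBOT

A 6-joint arm with a two-finger parallel gripper is mounted at the origin on the work surface. World frame = base frame: x ahead of the robot, y to its left, z up, the work surface at z = 0. Lengths are in m, angles in degrees, forces in N, time in s.
With the tool pointing down it reaches from about 0.4 to 0.825 m from the base axis. Payload 7 kg.
Tool frame: the origin (TCP) lies between the finger pads; the fingertips stand 25 mm ahead of it and the grasp point (between the pads) lies 6 mm ahead of it; z points along the fingers, y is the line along which they close (so a half turn about z gives the same grasp; the last joint's range is limited). The gripper opens to 88 mm and grips with 3 to 60 N. Pads are 19 mm wide; open, the fingers measure 130 mm over their backs; the gripper's body (78 mm by 193 mm) begins 47 mm behind the grasp point.
Start: joints at [88.986, 20.546, 0.682, 0, -70.136, -16.507], TCP at [0.203, 0.644, 0.252] pointing down, gripper open.
Joint ranges: [-176.03, 176.03], [-82.01, 121.73], [-58.28, 71.71], [-173.87, 95.51], [-174.79, -0.11], [-173.66, 173.66]. Speed limits (degrees/s): [136.94, 136.94, 172.46, 180, 180, 180].

INTERFACE

Orientations are given as [roll, pitch, yaw] about the fixed x, y, z axes, in that order (R = Rz(yaw) Ry(pitch) Rx(roll)).
In Python, from plant import r gives the robot as it stands.
- The arm moves only by the shell command python3 -m crank 'ROWS' [FORCE]. ROWS is JSON, a list of rows, each a list of 3 entries, a list of its own where there are three numbers: the turn, a rotation vector about the tool's x, y, z in degrees, then the shift along the tool's x, y, z in cm, then the closure, from -1 (fully open) to 1 (shut). In form: [[[wx, wy, wz], [dx, dy, dz], fingers], ...]. A call has 1 to 8 rows; each row shifts and turns the commanded pose from where the row before left it, along the tool's axes as they then stand; what a row does not reach is not made up. A row lasts 1/10 s, in which the tool goes at most 50 mm and 8.59 degrees, less where a joint would pass 70% of its speed; a pose out of reach is approached as far as the arm can. A call with a gripper value outside its range is refused whole. The fingers move at their own pace and stop on an object; FORCE is the grip in N (left out, the last holds). Time passes only in rows, so rows that do not move let the fingers close. It gives the time, the measured TCP pose, the force, the opening and the grip force at its end, in the units of the state.
- r.get_state(): the state, without advancing time (a new reading comes with each control period).
- r.capture(name): name is "side" or "top"; returns a dict with "color" (480x640x3 uint8, red, green, blue), "range_z" (480x640 float32, m along the optical axis (not along the pixel's ray), 0 where there is no reading), "intrinsics" (3x3 intrinsics, pixels), "world_from_camera" (4x4, takes a point from camera to world coordinates). Camera axes: x right, y down, z forward; pixel columns grow to the right and rows downward; lengths in m; the calibration is good to about 2 mm. A picture is of the moment at which its call begins.
- r.close_job(): hands the job in; it is judged then, once.
The state is a dict: "time_s": time; "joints": joint angles; "qd": joint speeds; "joint_torque": joint torques, N m; "tcp_pos": TCP position; "eef_rot": TCP orientation; "contact_force": force on the tool from outside, world axes, zero at the start; "moment": the same for the moment, N m; "gripper_width": finger opening in m; "gripper_force": force on a finger pad.
Only numpy, scipy, OpenCV 4.12 (cv2) and the standard library are available. Lean on these libraries where they do the work, as an engineer would, in place of code of your own. Each camera call takes 0.05 s, during which the arm holds its last target. There are 200 camera calls.

## Working session

There is one attempt and no reset: what is moved stays moved. The work goes in short steps, Python scripts to look and compute and a shell command to move; the robot and the scene stay as the last step left them, time stands still between calls to the robot, and variables do not carry over. Pictures are saved under pics/ and viewed, at most 14 in all, crops included, and the job is handed in when it is done.

```bash
ls; mkdir -p pics; python3 - <<'E'
from plant import r
import cv2,numpy as np
for n in("top","side"):
    c=r.capture(n); cv2.imwrite(f"pics/{n}0.png",c["color"][:,:,::-1]); np.savez(f"{n}0.npz",**c)
    print(c["intrinsics"].tolist(),np.round(c["world_from_camera"],4).tolist())
print(r.get_state())
E
```

```text
pics
[[445.208081798363, 0.0, 316.3958247160941], [0.0, 445.208081798363, 236.49460924249817], [0.0, 0.0, 1.0]] [[-0.0033, -0.9785, 0.2063, 0.3527], [-1.0, 0.003, -0.0019, 0.0709], [0.0013, -0.2063, -0.9785, 1.1011], [0.0, 0.0, 0.0, 1.0]]
[[488.5223406676398, 0.0, 315.9158993330924], [0.0, 488.5223406676398, 239.17482486983766], [0.0, 0.0, 1.0]] [[-0.9951, -0.0559, 0.081, 0.4946], [-0.0969, 0.6997, -0.7078, 0.7152], [-0.0171, -0.7122, -0.7017, 0.7303], [0.0, 0.0, 0.0, 1.0]]
{'time_s': 0.1, 'joints': array([ 8.89841333e+01,  2.05884844e+01,  6.38152738e-01, -1.64016670e-02,
       -7.01342626e+01, -1.65056129e+01]), 'qd': array([ 0.07281724, -0.11245658,  0.05133848,  0.13233396,  0.07856495,
        0.08815245]), 'joint_torque': array([-1.68015456e-03, -5.84165668e+01,  2.93749827e+01,  7.01553360e+00,
        1.01190631e-02, -5.47756179e-05]), 'tcp_pos': array([0.203142  , 0.64329311, 0.2507009 ]), 'eef_rot': array([ 1.79914511e+02, -9.25216657e-03, -1.75270576e+01]), 'contact_force': array([ 0.12438494,  0.66412807, -0.41024642]), 'moment': array([-0.02376648, -0.04645139, -0.03594186]), 'gripper_force': 0.0, 'gripper_width': 0.08769809134027809}
```

View pics/top0.png

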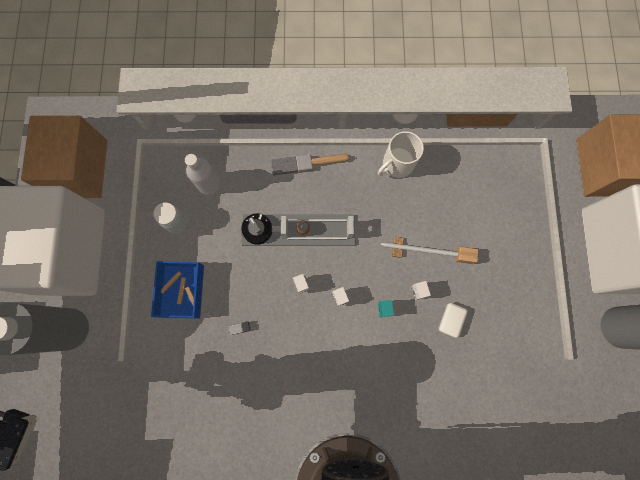

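View pics/side0.png

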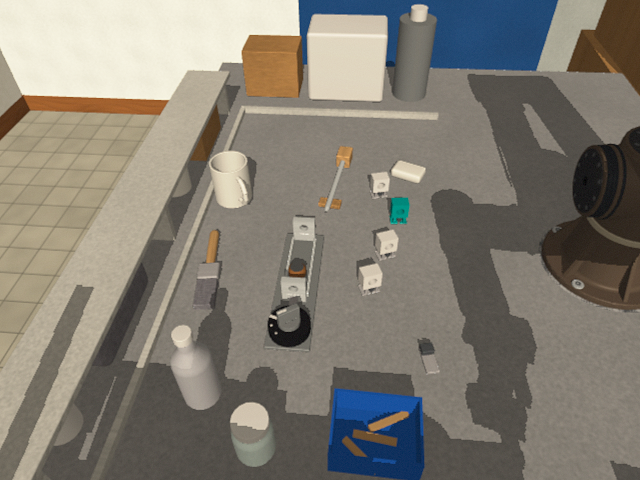

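Top view: three white clips stand at about (301,283), (341,296) and (421,290). The turquoise look-alike at (387,309) is to be left alone. The knob is in the channel at (302,228) and the selector at (257,229). The rail runs from its tip at (383,245) to its handle at (467,255), and the basket is at (178,290). Next I'll measure these and enlarge.

```bash
cat > h.py <<'E'
import numpy as np,cv2
from plant import r
def cloud(c):
    K=c["intrinsics"];T=c["world_from_camera"];z=c["range_z"]
    v,u=np.mgrid[:480,:640]
    p=np.stack([(u-K[0,2])/K[0,0]*z,(v-K[1,2])/K[1,1]*z,z],-1)
    w=p@T[:3,:3].T+T[:3,3]; w[z==0]=np.nan
    return w
def ray(c,u,v,h):
    K=c["intrinsics"];T=c["world_from_camera"]
    d=T[:3,:3]@np.array([(u-K[0,2])/K[0,0],(v-K[1,2])/K[1,1],1]);return T[:3,3]+d*(h-T[2,3])/d[2]
def proj(c,p):
    K=c["intrinsics"];T=c["world_from_camera"];q=K@(T[:3,:3].T@(np.asarray(p)-T[:3,3]));return q[:2]/q[2]
def rect(P):
    (c,s,a)=cv2.minAreaRect((P[:,:2]*1000).astype(np.float32));return np.round(c,1),np.round(s,1),round(a,1)
def blobs(w,lo,hi,box,m=None,mina=15):
    M=(w[...,2]>lo)&(w[...,2]<hi)&(w[...,0]>box[0])&(w[...,0]<box[1])&(w[...,1]>box[2])&(w[...,1]<box[3])
    if m is not None:M&=m
    n,L,S,C=cv2.connectedComponentsWithStats(M.astype(np.uint8))
    for i in range(1,n):
        if S[i,4]>=mina: yield C[i].round(),S[i,4],w[L==i]
E
python3 - <<'E'
from h import *
for n in("top","side"):
    c=dict(np.load(n+"0.npz"));w=cloud(c)
    print(n,"floor",np.nanmedian(w[...,2][(abs(w[...,0]-.45)<.1)&(abs(w[...,1])<.3)&(w[...,2]<.008)]))
    for lo,hi in((.046,.075),(.022,.075)):
        for C,a,P in blobs(w,lo,hi,(.25,.75,-.35,.45)):
            print(lo,C,a,"med",np.round(np.median(P,0)*1000),*rect(P),"zmax",round(P[:,2].max()*1000))
c=dict(np.load("top0.npz"))["color"]
a=c[200:330,225:495,::-1]; cv2.imwrite("pics/crop1.png",cv2.resize(a,(780,376),interpolation=cv2.INTER_CUBIC))
c=dict(np.load("side0.npz"))["color"]
a=c[130:360,250:450,::-1]; cv2.imwrite("pics/crop2.png",cv2.resize(a,(520,598),interpolation=cv2.INTER_CUBIC))
E
```

```text
top floor 0.00015760293276811943
0.046 [403. 168.] 84 med [ 744. -143.   61.] [ 744.6 -147.4] [10.4 50.8] 0.3 zmax 75
0.046 [380. 171.] 24 med [736. -88.  65.] [736.  -89.1] [10.7  6.4] 73.8 zmax 75
0.046 [208. 183.] 111 med [702. 331.  62.] [711.4 339.3] [29.2 59.4] 31.7 zmax 75
0.046 [174. 221.] 174 med [606. 406.  61.] [616.8 415.7] [38.1 58.7] 53.5 zmax 75
0.046 [255. 225.] 93 med [599. 216.  66.] [601.2 217.4] [40.4 11.9] 33.5 zmax 71
0.046 [283. 225.] 102 med [601. 149.  62.] [601.3 148.4] [43.4 11.6] 0.0 zmax 67
0.046 [350. 225.] 110 med [600. -12.  61.] [600.7 -13.2] [12.3 43.7] 89.6 zmax 67
0.046 [176. 288.] 445 med [455. 397.  54.] [449.5 400.7] [100.1 130.5] 88.8 zmax 60
0.046 [300. 282.] 170 med [463. 108.  55.] [463.  107.3] [35.6 25.8] 21.1 zmax 60
0.046 [422. 289.] 183 med [ 447. -179.   54.] [ 446.6 -179.9] [36.  26.9] 14.6 zmax 59
0.046 [340. 296.] 176 med [431.  14.  54.] [432.   13.1] [35.9 25.6] 21.6 zmax 60
0.046 [387. 308.] 184 med [403. -94.  54.] [403.5 -94. ] [35.9 26.5] 5.9 zmax 59
0.022 [401. 170.] 153 med [ 744. -143.   49.] [ 744.6 -147.1] [10.4 51.3] 0.3
[... 2680 characters left out ...]
] [406.3 -93.4] [36.7 31.6] 6.0 zmax 58
0.022 [303. 226.] 389 med [603.  -8.  47.] [603.3 -12.4] [16.5 44.3] 88.4 zmax 66
0.022 [386. 242.] 421 med [435.  19.  49.] [434.2  13.4] [37.8 29.1] 23.6 zmax 58
0.022 [290. 311.] 1960 med [601. 217.  34.] [611.3 176.8] [ 74.2 160.2] 10.1 zmax 70
0.022 [369. 276.] 470 med [465. 114.  50.] [465.6 108.4] [38.  29.9] 19.0 zmax 58
0.022 [201. 391.] 719 med [712. 372.  49.] [716.8 361.5] [59.4 30. ] 37.3 zmax 75
0.022 [376. 418.] 2038 med [452. 357.  49.] [451.3 400.7] [100.4 130.7] 89.2 zmax 59
0.022 [266. 442.] 366 med [602. 440.  59.] [605.7 433.8] [45.9 17.6] 62.3 zmax 73
0.022 [235. 443.] 97 med [645. 446.  63.] [645.8 442.4] [ 8.4 31.7] 49.5 zmax 75
```

View pics/crop1.png

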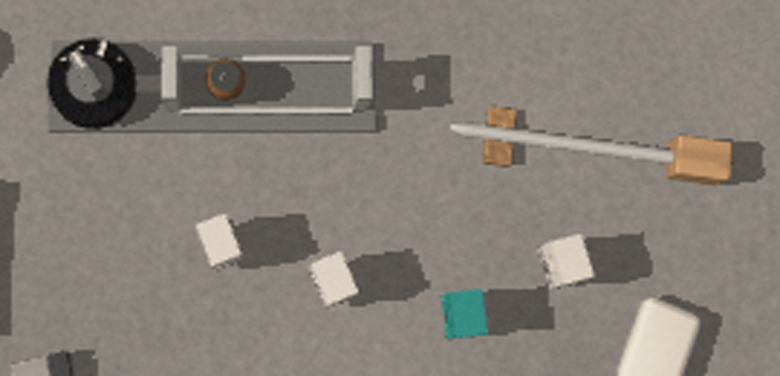

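View pics/crop2.png

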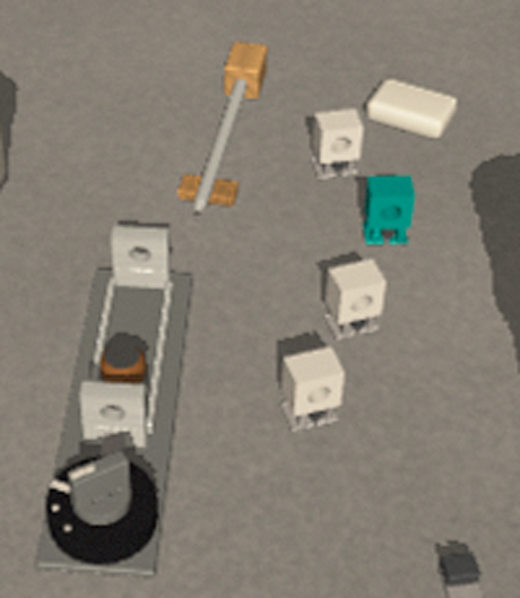

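Candidates for "clip": white (301,283), white (341,296), white (421,290) and turquoise (387,309). The crops show the three white blocks with an eye and a steel foot, each 36x26 mm with its top at 54 mm, so they are the clips. The turquoise one is the decoy. The selector bar lies at about 33°, which is q≈0.32. The side view puts everything about 2.4 mm further in x than the top view, so I take the mean. First I move above the knob.

```bash
cat >> h.py <<'E'
from scipy.spatial.transform import Rotation as Ro
def plan(x,y,z,yaw):
    s=r.get_state();R=Ro.from_euler("xyz",s["eef_rot"],degrees=True);Rt=Ro.from_euler("xyz",[180,0,yaw],degrees=True)
    print("at",np.round(s["tcp_pos"]*1000,1),np.round(s["eef_rot"],1),"turn",np.round((R.inv()*Rt).as_rotvec(degrees=True),1),"then cm",np.round(Rt.inv().apply(np.array([x,y,z])-s["tcp_pos"])*100,2),"w",round(s["gripper_width"]*1000,1),"t",round(s["time_s"],1),"j",np.round(s["joints"]))
E
python3 -m crank '[[[0,0,8],[0,0,0],-1],[[0,0,8],[0,0,0],-1],[[0,0,8],[0,0,0],-1],[[0,0,8],[0,0,0],-1],[[0,0,8],[0,0,0],-1],[[0,0,8],[0,0,0],-1],[[0,0,8],[0,0,0],-1],[[0,0,8],[0,0,0],-1]]' 30
python3 -m crank '[[[0,0,8],[0,0,0],-1],[[0,0,0.5],[3.8,-2.8,0],-1],[[0,0,0],[3.8,-2.8,0],-1],[[0,0,0],[3.8,-2.8,0],-1],[[0,0,0],[3.8,-2.8,0],-1],[[0,0,0],[3.8,-2.8,0],-1],[[0,0,0],[3.8,-2.8,0],-1],[[0,0,0],[3.8,-2.8,0],-1]]'
python3 -m crank '[[[0,0,0],[3.8,-2.8,0],-1],[[0,0,0],[3.8,-2.8,0],-1],[[0,0,0],[3.8,-2.8,0],-1],[[0,0,0],[3.8,-2.8,0],-1],[[0,0,0],[3.8,-2.8,0],-1],[[0,0,0],[3.8,-2.8,0],-1],[[0,0,0],[3.8,-2.8,0],-1],[[0,0,0],[0,0,0],-1]]'
python3 -c "from h import *;plan(.602,.103,.12,-90)"
```

```text
time_s: 0.9
tcp_pos: [0.2032, 0.6434, 0.251]
eef_rot: [180.0, -0.1, -81.9]
contact_force: [-0.2, 0.1, -0.1]
gripper_width: 0.0876
gripper_force: 0.0
time_s: 1.7
tcp_pos: [0.4001, 0.376, 0.2514]
eef_rot: [180.0, -0.0, -90.0]
contact_force: [0.8, 0.8, 0.5]
gripper_width: 0.0876
gripper_force: 0.0
time_s: 2.5
tcp_pos: [0.5973, 0.1074, 0.2505]
eef_rot: [179.9, -0.1, -90.3]
contact_force: [-0.4, 0.3, 0.3]
gripper_width: 0.0875
gripper_force: 0.0
at [597.3 107.4 250.5] [ 1.799e+02 -1.000e-01 -9.030e+01] turn [ 0.1 -0.1 -0.3] then cm [ 0.44 -0.47 13.05] w 87.5 t 2.5 j [ 29.  14.  -8.   0. -67. -29.]
```

```bash

python3 -m crank '[[[0,0,-0.3],[0.44,-0.47,3],-1],[[0,0,0],[0,0,4],-1],[[0,0,0],[0,0,4],-1],[[0,0,0],[0,0,4],-1],[[0,0,0],[0,0,3],-1],[[0,0,0],[0,0,2.4],-1],[[0,0,0],[0,0,0],-1],[[0,0,0],[0,0,0],0]]'
python3 -m crank '[[[0,0,0],[0,0,0],1],[[0,0,0],[0,0,0],1],[[0,0,0],[0,0,0],1],[[0,0,0],[0,0,0],1],[[0,0,0],[0,0,0],1],[[0,0,0],[0,0,0],1],[[0,0,0],[0,0,0],1],[[0,0,0],[0,0,0],1]]' 30
python3 -c "from h import *;plan(.602,.103,.12,-90)"
```

```text
time_s: 3.3
tcp_pos: [0.6, 0.1075, 0.0477]
eef_rot: [180.0, -0.0, -89.7]
contact_force: [1.3, 0.5, 0.6]
gripper_width: 0.0837
gripper_force: 0.0
time_s: 4.1
tcp_pos: [0.6001, 0.1073, 0.0477]
eef_rot: [-180.0, -0.0, -89.7]
contact_force: [-0.1, 0.4, 1.2]
gripper_width: 0.0331
gripper_force: 30.0
at [600.1 107.3  47.7] [-180.    -0.   -89.7] turn [-0.  -0.   0.3] then cm [ 0.43 -0.19 -7.23] w 33.1 t 4.1 j [ 28.  26. -21.   0. -43. -28.]
```

The width of 33.1 mm shows the grip is about 4 mm off centre, so I open, shift and close again.

```bash

python3 -m crank '[[[0,0,0],[0,0,0],-0.1],[[0,0,0],[0,0,0],-0.1],[[0,0,0],[0,0,0],-0.1],[[0,0,0],[0.43,0,0],-0.1],[[0,0,0],[0,0,0],-0.1],[[0,0,0],[0,0,0],-0.1]]'
python3 -c "from h import *;plan(.602,.103,.12,-90)"
python3 -m crank '[[[0,0,0],[0,0,0],1],[[0,0,0],[0,0,0],1],[[0,0,0],[0,0,0],1],[[0,0,0],[0,0,0],1],[[0,0,0],[0,0,0],1],[[0,0,0],[0,0,0],1],[[0,0,0],[0,0,0],1],[[0,0,0],[0,0,0],1]]' 30
python3 -c "from h import *;plan(.602,.103,.12,-90)"
```

```text
time_s: 4.7
tcp_pos: [0.6001, 0.1028, 0.0475]
eef_rot: [180.0, -0.0, -89.7]
contact_force: [-0.0, 0.3, 0.5]
gripper_width: 0.0479
gripper_force: 0.0
at [600.1 102.8  47.5] [180.   -0.  -89.7] turn [ 0.  -0.   0.3] then cm [-0.02 -0.19 -7.25] w 47.9 t 4.7 j [ 28.  26. -21.  -0. -43. -28.]
time_s: 5.5
tcp_pos: [0.6001, 0.1031, 0.0476]
eef_rot: [-180.0, 0.0, -89.7]
contact_force: [0.3, -0.1, 0.4]
gripper_width: 0.0325
gripper_force: 30.0
at [600.1 103.1  47.6] [-180.     0.   -89.7] turn [-0.   0.   0.3] then cm [ 0.01 -0.19 -7.24] w 32.5 t 5.5 j [ 28.  26. -21.  -0. -43. -28.]
```

```bash

python3 -m crank '[[[0,0,0],[0,0,-2],1],[[0,0,0],[0,0,-4],1],[[0,0,0],[0,0,-4],1],[[0,0,0],[0,0,-4],1],[[0,0,0],[0,0,-2],1],[[0,0,0],[0,0,0],1]]' 30
python3 - <<'E'
from h import *
plan(.4505,.401,.2,-90)
c=r.capture("side");p=proj(c,r.get_state()["tcp_pos"]).astype(int);print(p)
a=c["color"][max(p[1]-110,0):p[1]+90,p[0]-130:p[0]+130,::-1];cv2.imwrite("pics/k.png",cv2.resize(a,None,fx=2.5,fy=2.5))
E
```

```text
time_s: 6.1
tcp_pos: [0.6018, 0.1036, 0.2116]
eef_rot: [-179.6, 0.1, -89.7]
contact_force: [-0.1, -0.7, 0.3]
gripper_width: 0.0326
gripper_force: 30.0
at [601.8 103.6 211.6] [-1.796e+02  1.000e-01 -8.970e+01] turn [-0.4  0.1  0.3] then cm [-29.74  15.13   1.16] w 32.6 t 6.1 j [ 28.  16. -11.   0. -62. -28.]
[293 201]
```

View pics/k.png

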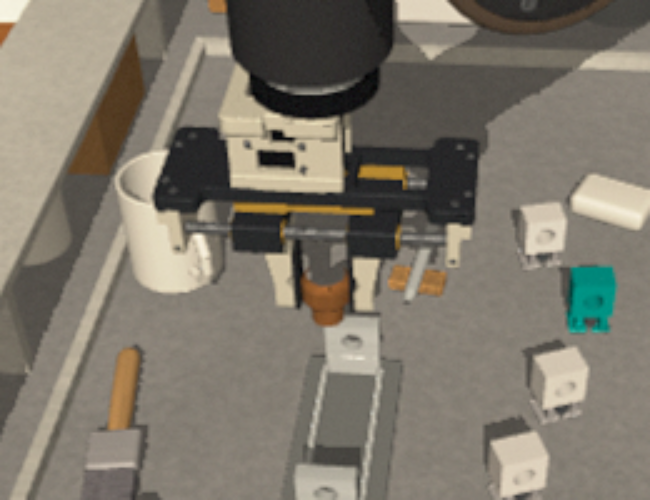

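The knob (crop 325,295) is held upright and lifted clear of the stand. Next: carry it to the basket.

```bash

python3 -m crank '[[[0,0,0],[-3.7,1.9,0],1],[[0,0,0],[-3.7,1.9,0],1],[[0,0,0],[-3.7,1.9,0],1],[[0,0,0],[-3.7,1.9,0],1],[[0,0,0],[-3.7,1.9,0],1],[[0,0,0],[-3.7,1.9,0],1],[[0,0,0],[-3.7,1.9,0],1],[[0,0,0],[-3.7,1.9,0],1]]'
python3 -m crank '[[[0,0,0],[0,0,3],1],[[0,0,0],[0,0,3],1],[[0,0,0],[0,0,3],1],[[0,0,0],[0,0,3],1],[[0,0,0],[0,0,1.3],1],[[0,0,0],[0,0,0],1]]'
python3 -m crank '[[[0,0,0],[0,0,0],-0.1],[[0,0,0],[0,0,0],-0.1],[[0,0,0],[0,0,0],-0.1],[[0,0,0],[0,0,0],-0.1],[[0,0,0],[0,0,-3],-0.1],[[0,0,0],[0,0,-4],-0.1],[[0,0,0],[0,0,-4],-1],[[0,0,0],[0,0,-2],-1]]'
python3 - <<'E'
from h import *
plan(.464,.108,.2,-68.5)
c=r.capture("side");a=c["color"][370:480,310:440,::-1];cv2.imwrite("pics/k2.png",cv2.resize(a,None,fx=3,fy=3))
for n in("top","side"):
    w=cloud(r.capture(n))
    for C,a,P in blobs(w,.046,.06,(.35,.55,-.3,.3)): print(n,C,a,*rect(P))
E
```

```text
time_s: 6.95
tcp_pos: [0.4451, 0.3991, 0.2061]
eef_rot: [179.9, -0.1, -89.7]
contact_force: [0.2, 0.2, 0.6]
gripper_width: 0.0325
gripper_force: 30.0
time_s: 7.55
tcp_pos: [0.4456, 0.3967, 0.0719]
eef_rot: [179.8, -0.3, -89.7]
contact_force: [0.1, 0.0, 0.6]
gripper_width: 0.0324
gripper_force: 30.0
time_s: 8.35
tcp_pos: [0.4476, 0.3994, 0.2092]
eef_rot: [-179.8, 0.3, -89.7]
contact_force: [0.5, 0.0, -0.0]
gripper_width: 0.0591
gripper_force: 0.0
at [447.6 399.4 209.2] [-179.8    0.3  -89.7] turn [ -0.3   0.2 -21.2] then cm [27.71  9.15  0.92] w 59.1 t 8.3 j [ 60.  15. -13.   0. -62. -60.]
top [300. 283.] 173 [463.2 107.2] [35.9 25.7] 22.1
top [422. 289.] 184 [ 446.4 -180.1] [35.8 27.3] 15.3
top [340. 296.] 175 [432.1  13.1] [36.2 25.8] 22.0
top [387. 308.] 183 [403.5 -94.1] [36.  26.7] 6.5
```

View pics/k2.png

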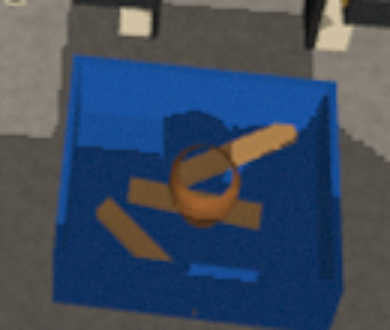

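The knob (crop 205,185) is in the basket, and the clips have not moved. Now clip A.

```bash

python3 -m crank '[[[0,0,-7],[0,0,0],-1],[[0,0,-7],[0,0,0],-1],[[0,0,-7.3],[3,1,0],-1],[[0,0,0],[3.5,1.15,0],-1],[[0,0,0],[3.5,1.15,0],-1],[[0,0,0],[3.5,1.15,0],-1],[[0,0,0],[3.5,1.15,0],-1],[[0,0,0],[3.5,1.15,0],-1]]'
python3 -m crank '[[[0,0,0],[3.5,1.15,0],-1],[[0,0,0],[3.5,1.15,0],-1],[[0,0,0],[0,0,2],-1],[[0,0,0],[0,0,3],-1],[[0,0,0],[0,0,3],-1],[[0,0,0],[0,0,0],-1],[[0,0,0],[0,0,0],-1]]'
python3 -c "from h import *;plan(.4642,.1077,.041,-68)"
```

```text
time_s: 9.3
tcp_pos: [0.4545, 0.1811, 0.2037]
eef_rot: [179.9, -0.0, -68.4]
contact_force: [0.7, -0.2, 0.1]
gripper_width: 0.0874
gripper_force: 0.0
time_s: 10.0
tcp_pos: [0.4593, 0.109, 0.1244]
eef_rot: [179.9, -0.1, -68.4]
contact_force: [0.6, 0.1, 1.1]
gripper_width: 0.0875
gripper_force: 0.0
at [459.3 109.  124.4] [ 1.799e+02 -1.000e-01 -6.840e+01] turn [ 0.1 -0.1 -0.4] then cm [ 0.3  -0.4   8.34] w 87.5 t 10.0 j [ 37.   9. -34.   0. -47. -16.]
```

```bash

python3 -m crank '[[[0,0,0],[0.3,-0.4,2],-1],[[0,0,0],[0,0,3],-1],[[0,0,0],[0,0,2.3],-1],[[0,0,0],[0,0,1],-1],[[0,0,0],[0,0,0],-0.5],[[0,0,0],[0,0,0],1],[[0,0,0],[0,0,0],1],[[0,0,0],[0,0,0],1]]' 40
python3 -m crank '[[[0,0,0],[0,0,0],1],[[0,0,0],[0,0,0],1],[[0,0,0],[0,0,0],1],[[0,0,0],[0,0,0],1],[[0,0,0],[0,0,0],1]]' 40
python3 - <<'E'
from h import *
plan(.602,.068,.16,-90)
w=cloud(r.capture("top"))
for C,a,P in blobs(w,.046,.06,(.43,.5,.05,.16)): print(C,a,*rect(P))
E
```

```text
time_s: 10.8
tcp_pos: [0.4651, 0.1085, 0.0427]
eef_rot: [-179.9, 0.0, -68.4]
contact_force: [-0.4, 0.4, -0.1]
gripper_width: 0.0608
gripper_force: 0.0
time_s: 11.3
tcp_pos: [0.4644, 0.108, 0.0417]
eef_rot: [-180.0, -0.0, -68.4]
contact_force: [-1.3, 0.1, 3.3]
gripper_width: 0.0355
gripper_force: 40.0
at [464.4 108.   41.7] [-180.    -0.   -68.4] turn [-0.  -0.  21.6] then cm [  4.   -13.76 -11.83] w 35.5 t 11.3 j [ 37.  17. -39.   0. -35. -15.]
```

```bash

python3 -m crank '[[[0,0,0],[0,0,-2],1],[[0,0,0],[0,0,-3],1],[[0,0,0],[0,0,-3],1],[[0,0,7.2],[0,0,0],1],[[0,0,7.2],[0,0,0],1],[[0,0,7.2],[0,0,0],1],[[0,0,0],[-0.5,-2.8,0],1],[[0,0,0],[0,-3,0],1]]'
python3 -m crank '[[[0,0,0],[0,-3,0],1],[[0,0,0],[0,-3,0],1],[[0,0,0],[0,-2,0],1],[[0,0,0],[0,0,0],1],[[0,0,0],[0,0,0],1],[[0,0,0],[0,0,0],1]]'
python3 - <<'E'
from h import *
plan(.6021,.113,.0505,-90)
w=cloud(r.capture("side"))
for C,a,P in blobs(w,.08,.15,(.58,.62,.08,.15)): print(C,a,*rect(P),np.round(P[:,2].max(),3))
E
```

```text
time_s: 12.15
tcp_pos: [0.5227, 0.1133, 0.1217]
eef_rot: [-180.0, 0.0, -90.0]
contact_force: [0.2, 1.1, -0.3]
gripper_width: 0.0361
gripper_force: 40.0
time_s: 12.75
tcp_pos: [0.6015, 0.1128, 0.1211]
eef_rot: [179.9, -0.0, -90.0]
contact_force: [-0.8, 0.2, -1.5]
gripper_width: 0.0357
gripper_force: 40.0
at [601.5 112.8 121.1] [179.9  -0.  -90. ] turn [ 0.1 -0.  -0. ] then cm [-0.02 -0.06  7.06] w 35.7 t 12.8 j [ 29.  21. -17.  -0. -52. -29.]
[294. 248.] 621 [600.2 114.7] [39.8 25.9] 1.1 0.142
```

```bash

python3 -m crank '[[[0,0,0],[0,-0.06,2.5],1],[[0,0,0],[0,0,2],1],[[0,0,0],[0,0,1.5],1],[[0,0,0],[0,0,0.7],1],[[0,0,0],[0,0,0.4],1],[[0,0,0],[0,0,0],1],[[0,0,0],[0,0,0],1]]'
```

```text
time_s: 13.5
tcp_pos: [0.6034, 0.1132, 0.0514]
eef_rot: [-179.9, 0.0, -90.0]
contact_force: [0.0, -0.5, -2.2]
gripper_width: 0.0358
gripper_force: 40.0
```

```bash

python3 -m crank '[[[0,0,0],[0,0,0.15],1],[[0,0,0],[0,0,0],1],[[0,0,0],[0,0,0],-0.3],[[0,0,0],[0,0,0],-0.3],[[0,0,0],[0,0,0],-0.3],[[0,0,0],[0,0,0],-0.3],[[0,0,0],[0,0,-3],-0.3],[[0,0,0],[0,0,-4],-0.5]]'
python3 -m crank '[[[0,0,0],[0,4,-4],-1],[[0,0,0],[0,4,-3],-1],[[0,0,0],[2,4,0],-1],[[0,0,-7],[3,2,0],-1],[[0,0,-7],[3,0,0],-1],[[0,0,-7],[2,0,0],-1],[[0,0,0],[0,0,0],-1],[[0,0,0],[0,0,0],-1]]'
python3 - <<'E'
from h import *
plan(.4333,.0133,.041,-68)
for n in("top","side"):
    w=cloud(r.capture(n))
    for C,a,P in blobs(w,.046,.075,(.35,.65,-.3,.3)): print(n,C,a,*rect(P),np.round(np.median(P[:,2])*1000))
E
```

```text
time_s: 14.3
tcp_pos: [0.6016, 0.1123, 0.1176]
eef_rot: [179.7, -0.1, -90.0]
contact_force: [0.9, 0.6, 0.4]
gripper_width: 0.061
gripper_force: 0.0
time_s: 15.1
tcp_pos: [0.4761, 0.0136, 0.1845]
eef_rot: [-180.0, 0.0, -69.2]
contact_force: [-0.3, 0.1, 0.1]
gripper_width: 0.0875
gripper_force: 0.0
at [476.1  13.6 184.5] [-180.     0.   -69.2] turn [-0.   0.  -1.2] then cm [-1.58  3.98 14.35] w 87.5 t 15.1 j [ 25.   5. -29.  -0. -56.  -5.]
top [255. 225.] 92 [601.7 217.7] [39.6 11.9] 33.5 66.0
top [283. 222.] 76 [605.6 148.4] [11.3 35.8] 89.3 62.0
top [297. 220.] 71 [610.4 112.9] [20.4 24.4] 1.3 62.0
top [422. 289.] 185 [ 446.5 -180. ] [35.9 27.3] 14.9 54.0
top [335. 293.] 26 [437.8  24.7] [15.8  8.6] 20.8 54.0
top [387. 308.] 169 [403.6 -94.5] [35.9 26.8] 5.9 54.0
side [379. 178.] 170 [ 449.3 -180.1] [36.6 30.5] 12.5 54.0
side [400. 203.] 190 [406.  -93.1] [35.6 27.9] 4.9 54.0
side [303. 222.] 204 [603.  -11.5] [16.9 44. ] 89.2 61.0
side [386. 237.] 234 [434.3  14.1] [36.9 28.8] 21.5 54.0
side [294. 274.] 571 [602.8 126.7] [60.6 44.2] 87.7 62.0
side [287. 313.] 285 [604.  218.6] [39.4 14.2] 34.9 64.0
```

Clip A stands in the channel with its top at 62 mm. Now clip B.

```bash

python3 -m crank '[[[0,0,-1.2],[0,0,0],-1],[[0,0,0],[-0.8,2,0],-1],[[0,0,0],[-0.78,1.98,3],-1],[[0,0,0],[0,0,3],-1],[[0,0,0],[0,0,2],-1],[[0,0,0],[0,0,0],-1],[[0,0,0],[0,0,0],-1]]'
python3 -c "from h import *;plan(.4333,.0133,.041,-68)"
```

```text
time_s: 15.9
tcp_pos: [0.4336, 0.0138, 0.1047]
eef_rot: [180.0, -0.0, -67.8]
contact_force: [1.2, -0.1, -0.3]
gripper_width: 0.0878
gripper_force: 0.0
at [433.6  13.8 104.7] [180.   -0.  -67.8] turn [ 0.  -0.   0.2] then cm [0.04 0.04 6.37] w 87.8 t 15.9 j [ 28.   7. -40.   0. -43.  -6.]
```

```bash

python3 -m crank '[[[0,0,0],[0,0,3],-1],[[0,0,0],[0,0,2.3],-1],[[0,0,0],[0,0,1],-1],[[0,0,0],[0,0,0],-0.5],[[0,0,0],[0,0,0],1],[[0,0,0],[0,0,0],1],[[0,0,0],[0,0,0],1],[[0,0,0],[0,0,0],1]]' 40
python3 -m crank '[[[0,0,0],[0,0,0],1],[[0,0,0],[0,0,0],1],[[0,0,0],[0,0,0],1],[[0,0,0],[0,0,0],1],[[0,0,0],[0,0,0],1]]' 40
python3 -m crank '[[[0,0,0],[0,0,-2],1],[[0,0,0],[0,0,-3],1],[[0,0,0],[0,0,-3],1],[[0,0,7.2],[0,0,0],1],[[0,0,7.2],[0,0,0],1],[[0,0,7.6],[0,0,0],1],[[0,0,0],[0,0,0],1],[[0,0,0],[0,0,0],1]]'
python3 -c "from h import *;plan(.6021,.068,.121,-90)"
```

```text
time_s: 16.7
tcp_pos: [0.4337, 0.0136, 0.0421]
eef_rot: [-179.9, 0.0, -67.8]
contact_force: [0.3, 0.9, -0.1]
gripper_width: 0.0529
gripper_force: 0.0
time_s: 17.2
tcp_pos: [0.4333, 0.0134, 0.0415]
eef_rot: [180.0, -0.0, -67.8]
contact_force: [-2.5, -0.2, 4.4]
gripper_width: 0.0355
gripper_force: 40.0
time_s: 18.0
tcp_pos: [0.4331, 0.0134, 0.1212]
eef_rot: [180.0, -0.0, -89.6]
contact_force: [-0.1, 0.5, -1.1]
gripper_width: 0.0358
gripper_force: 40.0
at [433.1  13.4 121.2] [180.   -0.  -89.6] turn [ 0.  -0.   0.4] then cm [ -5.46 -16.9    0.02] w 35.8 t 18.0 j [ 28.   5. -39.  -0. -46. -28.]
```

```bash

python3 -m crank '[[[0,0,0.4],[-0.96,-2.9,0],1],[[0,0,0],[-0.9,-2.8,0],1],[[0,0,0],[-0.9,-2.8,0],1],[[0,0,0],[-0.9,-2.8,0],1],[[0,0,0],[-0.9,-2.8,0],1],[[0,0,0],[-0.9,-2.8,0],1],[[0,0,0],[0,0,0],1],[[0,0,0],[0,0,0],1]]'
python3 -c "from h import *;plan(.6021,.068,.0505,-90)"
```

```text
time_s: 18.8
tcp_pos: [0.6022, 0.0675, 0.1203]
eef_rot: [179.9, -0.0, -90.1]
contact_force: [-0.3, 0.1, -1.1]
gripper_width: 0.0355
gripper_force: 40.0
at [602.2  67.5 120.3] [179.9  -0.  -90.1] turn [ 0.1 -0.  -0.1] then cm [-0.05  0.01  6.98] w 35.5 t 18.8 j [ 25.  21. -18.  -0. -52. -25.]
```

```bash

python3 -m crank '[[[0,0,0],[0,0,2.5],1],[[0,0,0],[0,0,2],1],[[0,0,0],[0,0,1.5],1],[[0,0,0],[0,0,0.7],1],[[0,0,0],[0,0,0.4],1],[[0,0,0],[0,0,0],1],[[0,0,0],[0,0,0],1]]'
```

```text
time_s: 19.5
tcp_pos: [0.6027, 0.0677, 0.0512]
eef_rot: [-180.0, 0.0, -90.2]
contact_force: [0.4, 0.1, -1.2]
gripper_width: 0.036
gripper_force: 40.0
```

```bash

python3 -m crank '[[[0,0,0],[0,0,0.15],1],[[0,0,0],[0,0,0],1],[[0,0,0],[0,0,0],-0.3],[[0,0,0],[0,0,0],-0.3],[[0,0,0],[0,0,0],-0.3],[[0,0,0],[0,0,0],-0.3],[[0,0,0],[0,0,-3],-0.3],[[0,0,0],[0,0,-4],-0.5]]'
python3 -m crank '[[[0,0,0],[0,2,-4],-1],[[0,0,0],[3.5,2,-3],-1],[[0,0,0],[3.5,2,0],-1],[[0,0,0],[3.5,2,0],-1],[[0,0,0],[3.5,2,0],-1],[[0,0,0],[3.5,2,0],-1],[[0,0,0],[3.5,2,0],-1],[[0,0,0],[3.5,1.4,0],-1]]'
python3 -m crank '[[[0,0,-5],[0,0,0],-1],[[0,0,-5],[0,0,0],-1],[[0,0,-5],[0,0,0],-1],[[0,0,0],[0,0,0],-1]]'
python3 - <<'E'
from h import *
plan(.4478,-.1797,.1,-75)
for n in("top","side"):
    c=r.capture(n);w=cloud(c)
    for C,a,P in blobs(w,.046,.075,(.35,.65,-.3,.3)): print(n,C,a,*rect(P),np.round(np.median(P[:,2])*1000))
    # rail
    for C,a,P in blobs(w,.009,.04,(.5,.6,-.34,-.07)): print(" rail",n,C,a,*rect(P),np.round(np.median(P[:,2])*1000))
E
```

```text
time_s: 20.3
tcp_pos: [0.6009, 0.067, 0.1175]
eef_rot: [179.7, -0.1, -90.2]
contact_force: [1.1, 0.1, -0.7]
gripper_width: 0.0609
gripper_force: 0.0
time_s: 21.1
tcp_pos: [0.4461, -0.1778, 0.189]
eef_rot: [-180.0, 0.0, -90.2]
contact_force: [0.9, -0.5, 0.1]
gripper_width: 0.0874
gripper_force: 0.0
time_s: 21.5
tcp_pos: [0.4475, -0.1768, 0.1889]
eef_rot: [-180.0, -0.0, -75.2]
contact_force: [0.3, -0.4, 0.3]
gripper_width: 0.0876
gripper_force: 0.0
at [ 447.5 -176.8  188.9] [-180.    -0.   -75.2] turn [-0.  -0.  -0.2] then cm [0.29 0.04 8.89] w 87.6 t 21.5 j [  2.   5. -28.  -0. -56.  13.]
top [255. 225.] 90 [601.9 217.9] [41.5 11.9] 33.8 66.0
top [283. 225.] 102 [600.8 148.3] [11.4 45.1] 89.9 62.0
top [298. 225.] 177 [601.7 113. ] [37.7 24.3] 0.1 62.0
top [350. 219.] 39 [614.9 -13.3] [12.1 17. ] 89.5 62.0
top [317. 220.] 66 [610.9  67.3] [24.1 13.7] 89.8 62.0
top [423. 296.] 27 [ 429.9 -183.8] [ 6.3 27.2] 1.6 54.0
side [379. 178.] 171 [ 448.8 -178.1] [37.8 31. ] 19.1 54.0
side [400. 203.] 192 [405.9 -93. ] [36.6 28.9] 3.2 54.0
side [303. 222.] 201 [603.5 -13. ] [17.9 44.4] 87.7 61.0
side [298. 250.] 288 [603.4  67.4] [30.5 36.4] 88.8 62.0
side [294. 274.] 568 [603.8 127.6] [44.8 58.4] 0.1 62.0
side [287. 313.] 284 [604.  218.7] [39.4 13.6] 34.5 64.0
 rail side [337. 177.] 642 [ 548.6 -206.5] [235.8  49.7] 81.8 23.0
```

```bash

python3 -m crank '[[[0,0,0],[0.29,0,3],-1],[[0,0,0],[0,0,3],-1],[[0,0,0],[0,0,3],-1],[[0,0,0],[0,0,3],-1],[[0,0,0],[0,0,1.8],-1],[[0,0,0],[0,0,1],-1],[[0,0,0],[0,0,0],-1],[[0,0,0],[0,0,0],-0.5]]' 40
python3 -m crank '[[[0,0,0],[0,0,0],1],[[0,0,0],[0,0,0],1],[[0,0,0],[0,0,0],1],[[0,0,0],[0,0,0],1],[[0,0,0],[0,0,0],1],[[0,0,0],[0,0,0],1],[[0,0,0],[0,0,0],1],[[0,0,0],[0,0,0],1]]' 40
python3 -m crank '[[[0,0,0],[0,0,-2],1],[[0,0,0],[0,0,-3],1],[[0,0,0],[0,0,-3],1],[[0,0,5],[0,0,0],1],[[0,0,5],[0,0,0],1],[[0,0,5],[0,0,0],1],[[0,0,0],[0,0,0],1],[[0,0,0],[0,0,0],1]]'
python3 -c "from h import *;plan(.6021,.023,.135,-90)"
```

```text
time_s: 22.4
tcp_pos: [0.4489, -0.1794, 0.0413]
eef_rot: [-180.0, -0.0, -75.2]
contact_force: [-0.2, -0.1, -0.6]
gripper_width: 0.084
gripper_force: 0.0
time_s: 23.2
tcp_pos: [0.4483, -0.1795, 0.0408]
eef_rot: [180.0, 0.0, -75.2]
contact_force: [-1.3, 1.3, 2.8]
gripper_width: 0.0355
gripper_force: 40.0
time_s: 24.0
tcp_pos: [0.4481, -0.1794, 0.1205]
eef_rot: [180.0, 0.0, -90.1]
contact_force: [-0.1, 0.3, -1.1]
gripper_width: 0.0358
gripper_force: 40.0
at [ 448.1 -179.4  120.5] [180.    0.  -90.1] turn [ 0.   0.  -0.1] then cm [-20.24 -15.4   -1.45] w 35.8 t 24.0 j [  2.  10. -33.  -0. -47.  -2.]
```

```bash

python3 -m crank '[[[0,0,0],[-3.34,-2.5,0],1],[[0,0,0],[-3.4,-2.6,0],1],[[0,0,0],[-3.4,-2.6,0],1],[[0,0,0],[-3.4,-2.6,0],1],[[0,0,0],[-3.4,-2.6,0],1],[[0,0,0],[-3.3,-2.5,0],1],[[0,0,0],[0,0,0],1],[[0,0,0],[0,0,0],1]]'
python3 -c "from h import *;plan(.6021,.023,.0505,-90)"
```

```text
time_s: 24.8
tcp_pos: [0.6031, 0.0232, 0.1198]
eef_rot: [179.9, -0.0, -90.0]
contact_force: [-0.4, -0.1, -1.8]
gripper_width: 0.0358
gripper_force: 40.0
at [603.1  23.2 119.8] [179.9  -0.  -90. ] turn [ 0.1 -0.  -0. ] then cm [0.02 0.1  6.93] w 35.8 t 24.8 j [ 21.  20. -18.  -0. -51. -21.]
```

```bash

python3 -m crank '[[[0,0,0],[0,0.08,2.5],1],[[0,0,0],[0,0,2],1],[[0,0,0],[0,0,1.5],1],[[0,0,0],[0,0,0.6],1],[[0,0,0],[0,0,0.4],1],[[0,0,0],[0,0,0],1],[[0,0,0],[0,0,0],1]]'
python3 -m crank '[[[0,0,0],[0,0,0.1],1],[[0,0,0],[0,0,0],1],[[0,0,0],[0,0,0],-0.3],[[0,0,0],[0,0,0],-0.3],[[0,0,0],[0,0,0],-0.3],[[0,0,0],[0,0,0],-0.3],[[0,0,0],[0,0,-3],-0.3],[[0,0,0],[0,0,-4],-0.5]]'
python3 -m crank '[[[0,0,0],[0,4,-4],-1],[[0,0,0],[0,4,-3],-1],[[0,0,0],[0,4,0],-1],[[0,0,0],[0,4,0],-1],[[0,0,0],[0,4,0],-1],[[0,0,0],[0,0,0],-1]]'
python3 - <<'E'
from h import *
plan(.54,-.29,.1,-97)
for n in("top","side"):
    c=r.capture(n);w=cloud(c);np.savez(n+"1.npz",**c)
    for C,a,P in blobs(w,.046,.075,(.35,.65,-.3,.3)): print(n,C,a,*rect(P),np.round(np.median(P[:,2])*1000))
    for C,a,P in blobs(w,.026,.04,(.5,.6,-.34,-.2)): print(" handle",n,C,a,*rect(P),np.round(np.median(P[:,2])*1000))
    for y in np.arange(-.25,-.09,.02):
        M=(abs(w[...,1]-y)<.01)&(abs(w[...,0]-.55)<.03)&(w[...,2]>.018)&(w[...,2]<.03); print(round(y,2),np.round(np.median(w[M],0)*1000,1),M.sum())
c=r.capture("side");a=c["color"][150:350,240:400,::-1];cv2.imwrite("pics/s1.png",cv2.resize(a,None,fx=3,fy=3,interpolation=2))
E
```

```text
time_s: 25.5
tcp_pos: [0.6027, 0.0223, 0.0515]
eef_rot: [-179.9, 0.0, -90.2]
contact_force: [0.3, 0.4, -1.2]
gripper_width: 0.0359
gripper_force: 40.0
time_s: 26.3
tcp_pos: [0.6008, 0.0219, 0.1184]
eef_rot: [179.7, -0.1, -90.2]
contact_force: [0.8, -0.3, 0.6]
gripper_width: 0.061
gripper_force: 0.0
time_s: 26.9
tcp_pos: [0.4026, 0.0222, 0.1852]
eef_rot: [180.0, 0.1, -90.2]
contact_force: [1.7, -0.4, -0.4]
gripper_width: 0.0875
gripper_force: 0.0
at [402.6  22.2 185.2] [ 1.80e+02  1.00e-01 -9.02e+01] turn [0.  0.1 6.8] then cm [ 29.31 -17.44   8.52] w 87.5 t 26.9 j [ 31.  -3. -37.  -0. -56. -32.]
top [255. 225.] 93 [601.4 217.5] [41.  11.9] 33.8 66.0
top [283. 225.] 99 [601.4 148.3] [44.  11.7] 0.2 62.0
top [298. 225.] 180 [601.5 112.9] [37.  24.2] 0.3 62.0
top [350. 225.] 108 [600.7 -13.2] [12.3 44.7] 89.8 61.0
top [317. 225.] 174 [600.2  67.3] [24.2 35.1] 89.7 62.0
top [336. 226.] 176 [599.7  21.6] [35.6 24.7] 0.3 62.0
 handle top [468. 254.] 266 [ 533.3 -299.8] [45.8 34.5] 82.5 34.0
-0.25 [ 540.1 -249.6   22.1] 39
-0.23 [ 542.7 -229.3   21.8] 36
-0.21 [ 545.4 -210.1   22.2] 38
-0.19 [ 547.6 -190.6   22.6] 34
-0.17 [ 550.5 -171.    21.5] 37
-0.15 [ 554.  -150.4   21.8] 36
-0.13 [ 556.  -130.4   22.1] 38
-0.11 [ 559.4 -110.6   22.4] 39
side [399. 203.] 191 [405.7 -93.4] [36.8 28.9] 5.2 54.0
side [302. 229.] 465 [603.6   8. ] [58.1 43.3] 88.2 62.0
side [298. 250.] 291 [603.5  67.5] [29.  36.4] 89.3 62.0
side [294. 274.] 573 [603.7 127.4] [58.5 44.6] 89.8 62.0
side [287. 313.] 284 [603.9 218.5] [40.1 14.6] 33.3 64.0
 handle side [344. 153.] 186 [ 535.8 -298.6] [50.4 33.1] 82.2 34.0
-0.25 [ 542.2 -249.4   23.1] 23
-0.23 [ 545.2 -229.2   23.1] 25
-0.21 [ 547.1 -210.1   23.2] 26
-0.19 [ 549.9 -191.1   23.1] 27
-0.17 [ 553.3 -169.2   22.8] 30
-0.15 [ 555.9 -150.5   22.2] 31
-0.13 [ 559.5 -128.4   23.3] 29
-0.11 [ 561.2 -108.9   22.6] 30
```

View pics/s1.png

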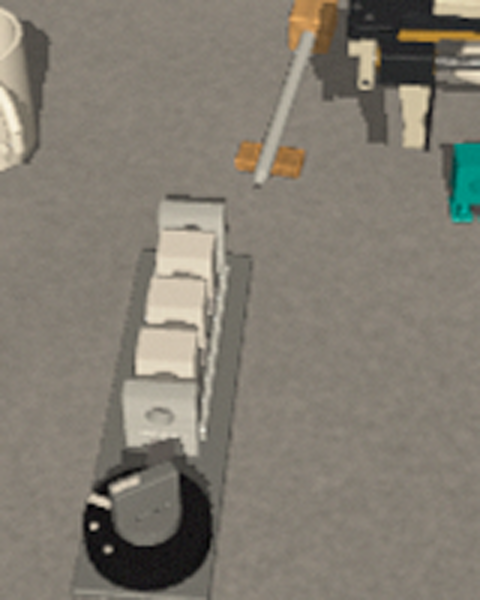

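The crop shows three clips standing in line between the brackets, the bar pointer towards the first dots, and the rail at (285,110) still untouched. The measured eye offsets are 1.5 mm or less. Now the rail: its yaw is 82.2° and the handle is centred at (534.6,-299.3).

```bash

python3 -m crank '[[[0,0,7.6],[0,0,0],-1],[[0,0,0],[3.6,-2.2,0],-1],[[0,0,0],[3.6,-2.2,0],-1],[[0,0,0],[3.6,-2.2,0],-1],[[0,0,0],[3.6,-2.2,0],-1],[[0,0,0],[3.6,-2.2,0],-1],[[0,0,0],[3.6,-2.2,2],-1],[[0,0,0],[3.6,-2.2,3],-1]]'
python3 -m crank '[[[0,0,0],[3.6,-1.5,3],-1],[[0,0,0],[0,0,0],-1],[[0,0,0],[0,0,0],-1]]'
python3 -c "from h import *;plan(.5346,-.2993,.029,-97.8)"
```

```text
time_s: 27.85
tcp_pos: [0.5274, -0.2491, 0.1362]
eef_rot: [-179.8, -0.0, -97.8]
contact_force: [1.6, 1.4, 0.4]
gripper_width: 0.0873
gripper_force: 0.0
time_s: 28.15
tcp_pos: [0.5342, -0.2853, 0.1037]
eef_rot: [179.8, -0.0, -98.0]
contact_force: [-0.4, -0.3, -0.1]
gripper_width: 0.0874
gripper_force: 0.0
at [ 534.2 -285.3  103.7] [179.8  -0.  -98. ] turn [ 0.2 -0.  -0.2] then cm [ 1.38 -0.23  7.47] w 87.4 t 28.1 j [-10.  22. -19.   0. -50.   2.]
```

```bash

python3 -m crank '[[[0,0,0],[1.38,-0.23,2],-1],[[0,0,0],[0,0,2.5],-1],[[0,0,0],[0,0,2],-1],[[0,0,0],[0,0,0.9],-1],[[0,0,0],[0,0,0],-1],[[0,0,0],[0,0,0],-1]]'
python3 -c "from h import *;plan(.5346,-.2993,.029,-97.8)"
```

```text
time_s: 28.75
tcp_pos: [0.5361, -0.2977, 0.0334]
eef_rot: [-179.9, -0.0, -97.8]
contact_force: [-0.0, 0.0, 0.7]
gripper_width: 0.0874
gripper_force: 0.0
at [ 536.1 -297.7   33.4] [-179.9   -0.   -97.8] turn [-0.1 -0.   0. ] then cm [0.18 0.12 0.44] w 87.4 t 28.8 j [-11.  27. -21.   0. -41.   3.]
```

```bash

python3 -m crank '[[[0,0,0],[0.1,0.1,0.4],-1],[[0,0,0],[0,0,0],-1],[[0,0,0],[0,0,0],-0.3],[[0,0,0],[0,0,0],1],[[0,0,0],[0,0,0],1],[[0,0,0],[0,0,0],1],[[0,0,0],[0,0,0],1],[[0,0,0],[0,0,0],1]]' 50
python3 -m crank '[[[0,0,0],[0,0,0],1],[[0,0,0],[0,0,0],1],[[0,0,0],[0,0,0],1],[[0,0,0],[0,0,0],1]]' 50
python3 -m crank '[[[0,0,0],[0,0,-1],1],[[0,0,0],[0,0,-2],1],[[0,0,0],[0,0,-2],1],[[0,0,0],[0,0,0],1],[[0,0,0],[0,0,0],1]]' 50
python3 - <<'E'
from h import *
s=r.get_state()["tcp_pos"]
for n in("top","side"):
    w=cloud(r.capture(n))
    M=(w[...,2]>.05)&(w[...,2]<.095)&(abs(w[...,0]-.55)<.05)&(w[...,1]>s[1]+.065)&(w[...,1]<-.06)
    P=w[M]; q=np.polyfit(P[:,1],P[:,0],1); zz=np.polyfit(P[:,1],P[:,2],1)
    print(n,M.sum(),"yaw",90-np.degrees(np.arctan(q[0])),"x@tcp y",np.polyval(q,s[1]),"pitch",np.degrees(np.arctan(zz[0])),"ztop@tcp,tip",np.polyval(zz,[s[1],P[:,1].max()]),"ytip",P[:,1].max())
plan(.602,-.26,.08,-90)
E
```

```text
time_s: 29.55
tcp_pos: [0.5339, -0.2987, 0.0282]
eef_rot: [-180.0, -0.0, -97.8]
contact_force: [-0.5, 0.7, -0.5]
gripper_width: 0.0449
gripper_force: 0.0
time_s: 29.95
tcp_pos: [0.534, -0.2987, 0.0282]
eef_rot: [-180.0, 0.0, -97.8]
contact_force: [0.1, 0.3, -0.8]
gripper_width: 0.0339
gripper_force: 49.9
time_s: 30.45
tcp_pos: [0.5341, -0.2987, 0.079]
eef_rot: [-179.9, 0.0, -97.8]
contact_force: [1.0, -0.2, -1.6]
gripper_width: 0.0338
gripper_force: 49.9
top 45 yaw 80.44545905526763 x@tcp y 0.5268068469945711 pitch -3.6304309766695884 ztop@tcp,tip [0.08377104 0.07054749] ytip -0.09029973217462985
side 226 yaw 81.85388708226384 x@tcp y 0.5333095328030878 pitch -0.2798831641199752 ztop@tcp,tip [0.07306235 0.0720456 ] ytip -0.09057514792383481
at [ 533.4 -298.5   77.7] [179.9   0.  -97.8] turn [ 0.1  0.  -7.8] then cm [-3.85 -6.86 -0.23] w 33.6 t 30.6 j [-11.  24. -19.  -0. -47.   3.]
```

```bash

python3 -m crank '[[[0,0,-4],[0,0,0],1],[[0,0,-3.8],[0,0,0],1],[[0,0,0],[-1,-2.3,0],1],[[0,0,0],[-2,-2.3,1],1],[[0,0,0],[-2,-2.2,1.2],1],[[0,0,0],[0,0,0],1],[[0,0,0],[0,0,0],1]]' 50
cat > rail.py <<'E'
from h import *
plan(.602,-.246,.0552,-90)
s=r.get_state()["tcp_pos"]
for n in("top","side"):
    w=cloud(r.capture(n))
    M=(w[...,2]>.03)&(w[...,2]<.075)&(abs(w[...,0]-.6)<.025)&(w[...,1]>s[1]+.04)&(w[...,1]<-.022)
    P=w[M]; q=np.polyfit(P[:,1],P[:,0],1); m=P[:,1]<P[:,1].max()-.015; zz=np.polyfit(P[m,1],P[m,2],1)
    print(n,M.sum(),"yaw",90-np.degrees(np.arctan(q[0])),"x@tip",np.polyval(q,P[:,1].max()),"pitch",np.degrees(np.arctan(zz[0])),"ztop@tcp,tip",np.polyval(zz,[s[1],P[:,1].max()]),"ytip",P[:,1].max())
    for C,a,P in blobs(w,.05,.075,(.57,.63,-.025,.16)): print(" ",a,*rect(P))
E
python3 rail.py
```

```text
time_s: 31.25
tcp_pos: [0.6013, -0.2481, 0.0546]
eef_rot: [179.8, 0.0, -90.0]
contact_force: [0.3, -1.0, -0.5]
gripper_width: 0.0341
gripper_force: 49.9
at [ 601.3 -248.1   54.6] [179.8   0.  -90. ] turn [0.2 0.  0. ] then cm [-0.21 -0.07 -0.06] w 34.1 t 31.2 j [ -5.  28. -15.  -0. -47.   5.]Traceback (most recent call last):
  File "rail.py", line 7, in <module>
    P=w[M]; q=np.polyfit(P[:,1],P[:,0],1); m=P[:,1]<P[:,1].max()-.015; zz=np.polyfit(P[m,1],P[m,2],1)
                                                                          ~~~~~~~~~~^^^^^^^^^^^^^^^^^
    raise TypeError("expected non-empty vector for x")
TypeError: expected non-empty vector for x
```

```bash
sed -i 's/for n in("top","side")/for n in("side",)/' rail.py; python3 rail.py
```

```text
at [ 601.1 -248.6   55.2] [179.9   0.  -90. ] turn [0.1 0.  0. ] then cm [-0.26 -0.09  0.  ] w 33.9 t 31.3 j [ -5.  28. -15.  -0. -47.   5.]
side 267 yaw 89.5808946531977 x@tip 0.6026713693676233 pitch -0.039909937540608356 ztop@tcp,tip [0.04978812 0.04964245] ytip -0.03948933790251741
  432 [602.9   9. ] [44.4 58.2] 0.3
  272 [603.4  68.1] [30.2 36.1] 89.2
  298 [603.9 112.7] [28.7 36. ] 90.0
  232 [603.6 148.7] [16.  43.7] 88.3
```

```bash

python3 -m crank '[[[0,0,0],[-0.5,-0.07,0],1],[[0,0,0],[-1,0,0],1],[[0,0,0],[-1,0,0],1],[[0,0,0],[-1,0,0],1],[[0,0,0],[-1,0,0],1],[[0,0,0],[-1,0,0],1],[[0,0,0],[0,0,0],1]]' 50
python3 rail.py
```

```text
time_s: 32.05
tcp_pos: [0.6028, -0.1922, 0.0563]
eef_rot: [-180.0, 0.0, -89.9]
contact_force: [0.0, -0.4, -1.3]
gripper_width: 0.0338
gripper_force: 49.9
at [ 602.8 -192.2   56.3] [-180.     0.   -89.9] turn [-0.   0.   0.1] then cm [5.38 0.08 0.11] w 33.8 t 32.0 j [ -0.  27. -18.  -0. -45.   0.]
side 200 yaw 89.73040504103179 x@tip 0.6036516159548392 pitch -0.23824806838154128 ztop@tcp,tip [0.05089896 0.05023674] ytip -0.03293624866554867
  437 [602.9   8.5] [44.4 58.5] 1.0
  268 [603.5  68.1] [28.4 36.1] 89.3
  296 [603.7 113.4] [36. 29.] 1.1
  236 [603.5 148.7] [44.2 15.8] 0.0
```

The tip is through the first bracket and entering the first clip with no measurable force. Continuing.

```bash

python3 -m crank '[[[0,0,0],[-1,0,0.05],1],[[0,0,0],[-1,0,0],1],[[0,0,0],[-1,0,0],1],[[0,0,0],[-1,0,0],1],[[0,0,0],[0,0,0],1]]' 50
python3 -m crank '[[[0,0,0],[-1,0,0],1],[[0,0,0],[-1,0,0],1],[[0,0,0],[-1,0,0],1],[[0,0,0],[-1,0,0],1],[[0,0,0],[0,0,0],1]]' 50
python3 rail.py
```

```text
time_s: 32.6
tcp_pos: [0.6028, -0.1523, 0.0557]
eef_rot: [-180.0, 0.0, -89.9]
contact_force: [-0.2, -0.6, -1.1]
gripper_width: 0.0338
gripper_force: 49.9
time_s: 33.1
tcp_pos: [0.6028, -0.1124, 0.0557]
eef_rot: [-180.0, 0.0, -89.9]
contact_force: [-0.2, 0.4, -1.1]
gripper_width: 0.0337
gripper_force: 49.9
at [ 602.8 -112.4   55.7] [-180.     0.   -89.9] turn [-0.   0.   0.1] then cm [13.36  0.08  0.05] w 33.7 t 33.1 j [  8.  26. -20.  -0. -44.  -8.]
side 70 yaw 88.84622792570863 x@tip 0.6035652315471421 pitch 0.9006551390678711 ztop@tcp,tip [0.04940674 0.05069253] ytip -0.030562729461506066
  1023 [605.4  53.9] [147.6  43.9] 88.0
  238 [603.4 149.3] [15.4 44.2] 89.9
```

```bash

python3 -m crank '[[[0,0,0],[-1,0,0],1],[[0,0,0],[-1,0,0],1],[[0,0,0],[-1,0,0],1],[[0,0,0],[-1,0,0],1],[[0,0,0],[0,0,0],1]]' 50
python3 -m crank '[[[0,0,0],[-1,0,0],1],[[0,0,0],[-0.8,0,0],1],[[0,0,0],[-0.4,0,0],1],[[0,0,0],[0,0,0],1],[[0,0,0],[0,0,0],1]]' 50
python3 - <<'E'
from h import *
plan(.602,-.042,.055,-90)
c=r.capture("side")
cv2.imwrite("pics/s2.png",cv2.resize(c["color"][180:360,230:400,::-1],None,fx=3.3,fy=3.3,interpolation=2))
w=cloud(c)
for C,a,P in blobs(w,.055,.075,(.57,.63,-.025,.16)): print(" ",a,*rect(P))
E
```

```text
time_s: 33.65
tcp_pos: [0.6028, -0.0723, 0.0557]
eef_rot: [-180.0, 0.0, -89.9]
contact_force: [0.7, -0.1, -0.8]
gripper_width: 0.0338
gripper_force: 49.9
time_s: 34.15
tcp_pos: [0.6027, -0.0517, 0.0556]
eef_rot: [180.0, -0.0, -90.0]
contact_force: [-0.2, 0.3, 0.7]
gripper_width: 0.0338
gripper_force: 49.9
at [602.7 -51.7  55.6] [180.  -0. -90.] turn [ 0. -0. -0.] then cm [-0.97  0.07  0.06] w 33.8 t 34.1 j [ 14.  25. -21.   0. -44. -14.]
  149 [603.2 -13.2] [16.8 43.7] 88.9
  220 [603.   22.5] [35.8 29.4] 2.7
  240 [603.6  67.9] [29.6 36.5] 89.9
  261 [603.9 112.4] [30.5 35.8] 90.0
  200 [603.9 149.4] [44.9 16.1] 1.9
```

View pics/s2.png

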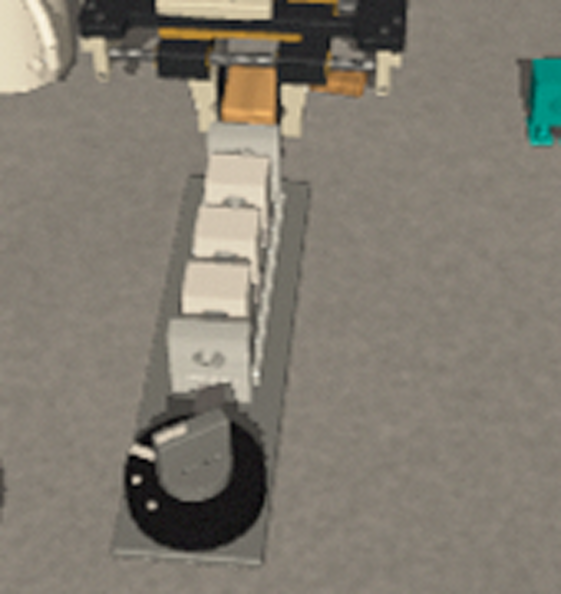

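The rail is visible in the far bore (crop 208,357), and the clips are upright in line. Now I push to contact.

```bash

python3 -m crank '[[[0,0,0],[-0.3,0,0],1],[[0,0,0],[-0.2,0,0],1],[[0,0,0],[-0.1,0,0],1],[[0,0,0],[0,0,0],1]]' 50
python3 -m crank '[[[0,0,0],[-0.1,0,0],1],[[0,0,0],[0,0,0],1]]' 50
python3 -m crank '[[[0,0,0],[-0.1,0,0],1],[[0,0,0],[0,0,0],1]]' 50
python3 -m crank '[[[0,0,0],[-0.1,0,0],1],[[0,0,0],[0,0,0],1]]' 50
```

```text
time_s: 34.6
tcp_pos: [0.6027, -0.0456, 0.0556]
eef_rot: [180.0, 0.0, -90.0]
contact_force: [0.3, -0.3, 0.6]
gripper_width: 0.0335
gripper_force: 49.9
time_s: 34.8
tcp_pos: [0.6027, -0.0447, 0.0556]
eef_rot: [180.0, -0.0, -90.0]
contact_force: [-0.5, -1.8, -0.5]
gripper_width: 0.034
gripper_force: 49.9
time_s: 35.0
tcp_pos: [0.6027, -0.0437, 0.0556]
eef_rot: [180.0, -0.0, -90.0]
contact_force: [-0.4, 0.3, -1.4]
gripper_width: 0.0338
gripper_force: 49.9
time_s: 35.2
tcp_pos: [0.6027, -0.0427, 0.0557]
eef_rot: [-180.0, -0.0, -90.0]
contact_force: [-0.3, 0.8, -0.3]
gripper_width: 0.0339
gripper_force: 49.9
```

```bash

for i in 1; do
python3 -m crank '[[[0,0,0],[-0.1,0,0],1],[[0,0,0],[0,0,0],1]]' 50
python3 -m crank '[[[0,0,0],[-0.1,0,0],1],[[0,0,0],[0,0,0],1]]' 50
python3 -m crank '[[[0,0,0],[-0.05,0,0],1],[[0,0,0],[0,0,0],1]]' 50; done | grep -E "tcp|contact"
```

```text
tcp_pos: [0.6027, -0.0416, 0.0556]
contact_force: [-0.6, -0.1, 0.1]
tcp_pos: [0.6027, -0.0407, 0.0557]
contact_force: [-0.2, -0.2, -0.0]
tcp_pos: [0.6027, -0.0402, 0.0557]
contact_force: [-0.1, 0.1, -1.0]
```

```bash

f(){ grep -E "tcp|contact"; }
python3 -m crank '[[[0,0,0],[-0.1,0,0],1],[[0,0,0],[0,0,0],1]]' 50|f
python3 -m crank '[[[0,0,0],[-0.1,0,0],1],[[0,0,0],[0,0,0],1]]' 50|f
python3 - <<'E'
from h import *
w=cloud(r.capture("side"))
M=(abs(w[...,0]-.603)<.015)&(w[...,2]>.052)&(w[...,2]<.07)&(w[...,1]<-.02)&(w[...,1]>-.08)
P=w[M];print(len(P),P[:,1].max(),P[:,1].min(),np.median(P[:,2]))
M=(abs(w[...,0]-.603)<.015)&(w[...,2]>.06)&(w[...,2]<.066)&(w[...,1]<0)&(w[...,1]>-.03)
P=w[M];print(len(P),P[:,1].max(),P[:,1].min())
E
```

```text
tcp_pos: [0.6027, -0.0401, 0.0557]
contact_force: [0.9, -6.0, -0.4]
tcp_pos: [0.6027, -0.0401, 0.0557]
contact_force: [3.7, -10.2, -1.1]
191 -0.020242448128176327 -0.06309856759679544 0.062413455728534295
124 -0.005223707731115912 -0.02988617117035597
```

Contact: the force along y rises to −10 N and the tool no longer advances. Releasing.

```bash

python3 -m crank '[[[0,0,0],[0.05,0,0.15],1],[[0,0,0],[0,0,0],1],[[0,0,0],[0,0,0],-0.2],[[0,0,0],[0,0,0],-0.2],[[0,0,0],[0,0,0],-0.2],[[0,0,0],[0,0,0],-0.2],[[0,0,0],[0,0,0],-0.2]]' 
python3 -m crank '[[[0,0,0],[0,0,-2],-0.2],[[0,0,0],[0,0,-4],-0.2],[[0,0,0],[0,0,-4],-0.2],[[0,0,0],[0,3,-4],-0.2],[[0,0,0],[0,4,0],-0.2],[[0,0,0],[0,4,0],-0.2],[[0,0,0],[0,4,0],-0.2],[[0,0,0],[0,0,0],-0.2]]'
python3 - <<'E'
from h import *
plan(.6027,.218,.2,-147)
for n in("top","side"):
    c=r.capture(n);w=cloud(c)
    M=(abs(w[...,0]-.602)<.012)&(w[...,2]>.052)&(w[...,2]<.075)&(w[...,1]<-.0)&(w[...,1]>-.08)
    for y in np.arange(-.07,0,.005):
        m=M&(abs(w[...,1]-y)<.0025); print(round(y*1000),m.sum(),np.round(np.median(w[m],0)*1000,1) if m.any() else "",end=" | ")
    print()
    for C,a,P in blobs(w,.055,.075,(.57,.63,-.025,.26)): print(" ",n,a,*rect(P),np.median(P[:,2]))
    o=c["color"][180:360,230:400,::-1] if n=="side" else c["color"][195:260,230:400,::-1]
    cv2.imwrite(f"pics/r_{n}.png",cv2.resize(o,None,fx=3.3,fy=3.3,interpolation=2))
E
```

```text
time_s: 36.95
tcp_pos: [0.6027, -0.0385, 0.0542]
eef_rot: [-180.0, 0.0, -90.0]
contact_force: [-0.9, 0.7, 0.8]
gripper_width: 0.0524
gripper_force: 0.0
time_s: 37.75
tcp_pos: [0.4481, -0.0391, 0.1943]
eef_rot: [180.0, 0.1, -90.0]
contact_force: [1.7, 0.8, 0.5]
gripper_width: 0.0525
gripper_force: 0.0
at [448.1 -39.1 194.3] [ 1.8e+02  1.0e-01 -9.0e+01] turn [ 0.1  0.  57. ] then cm [-26.97  13.15  -0.57] w 52.5 t 37.8 j [ 20.   2. -31.  -0. -57. -20.]
-70 0  | -65 13 [606.3 -63.2  56.3] | -60 13 [606.1 -58.5  56.4] | -55 15 [603.6 -53.5  56.3] | -50 16 [604.6 -49.7  56.8] | -45 16 [604.  -44.7  58.2] | -40 16 [604.2 -39.9  58.3] | -35 16 [604.7 -35.2  56.8] | -30 16 [604.1 -30.3  58.7] | -25 16 [604.5 -25.4  57.7] | -20 18 [603.2 -20.4  60.2] | -15 19 [602.1 -16.3  61.5] | -10 20 [603.4  -9.7  61.4] | -5 10 [601.6  -7.2  59.1] | 0 0  | 
  top 86 [601.1 217.3] [40.6 11.9] 33.8 0.06555824586224235
  top 93 [601.1 150.2] [43.4 12.8] 0.4 0.06249835289450445
  top 174 [602. 113.] [37.5 24.3] 0.2 0.061856012791288384
  top 113 [601.3 -15.7] [17.5 42.6] 89.4 0.06114950132488817
  top 165 [60
[... 169 characters left out ...]
. ] | -55 20 [602.2 -55.5  58.3] | -50 15 [599.3 -49.2  58.9] | -45 15 [600.8 -45.1  58.8] | -40 21 [602.6 -40.5  58.5] | -35 20 [600.7 -34.6  59.1] | -30 20 [604.4 -29.9  58.4] | -25 13 [601.  -25.2  59. ] | -20 8 [604.  -18.7  61.8] | -15 20 [602.4 -15.1  63. ] | -10 39 [601.1  -8.8  61.2] | -5 23 [600.8  -6.7  58.9] | 0 0  | 
  side 153 [603.2 -14.7] [19.9 44.5] 88.1 0.06208765661098159
  side 216 [602.8  22.6] [29.2 35.9] 89.8 0.06252494283483623
  side 234 [603.6  67.5] [36.6 30. ] 1.0 0.06241997732638249
  side 263 [603.9 113.3] [35.8 27.6] 0.5 0.06265408443506315
  side 195 [603.6 149.1] [15.8 43.9] 88.8 0.062259012745071174
  side 219 [603.9 218.6] [39.4 13.9] 32.5 0.0655524983165039
```

View pics/r_side.png

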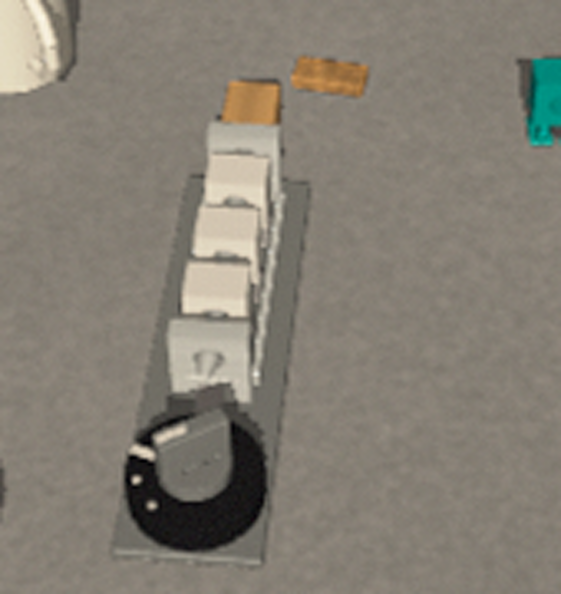

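The side crop shows the handle (250,105) flush against the bracket, the tapered tip showing in the far bore (208,360), and the three clips in line. The selector pointer (170,433) is short of the long white mark (140,452). By depth, the handle's front is at y≈-19 and the bracket face is at -19. Now the selector.

```bash

python3 -m crank '[[[0,0,0],[-3.2,-2,0],-0.2],[[0,0,0],[-3.2,-2,0],-0.2],[[0,0,0],[-3.2,-2,0],-0.2],[[0,0,0],[-3.2,-2,0],-0.2],[[0,0,0],[-3.2,-2,0],-0.2],[[0,0,0],[-3.2,-2,0],-0.2],[[0,0,0],[-3.2,-2,0],-0.2],[[0,0,0],[-3.3,-1.5,0],-0.2]]'
python3 -m crank '[[[0,0,8],[0,0,0],-0.2],[[0,0,8],[0,0,0],-0.2],[[0,0,8],[0,0,0],-0.2],[[0,0,8],[0,0,0],-0.2],[[0,0,8],[0,0,0],-0.2],[[0,0,8],[0,0,0],-0.2],[[0,0,8.5],[0,0,0],-0.2],[[0,0,0],[0,0,0],-0.2]]'
python3 -c "from h import *;plan(.6027,.218,.067,-146.5)"
```

```text
time_s: 38.65
tcp_pos: [0.6097, 0.2199, 0.1932]
eef_rot: [180.0, -0.0, -90.0]
contact_force: [0.6, -0.1, -0.3]
gripper_width: 0.0528
gripper_force: 0.0
time_s: 39.45
tcp_pos: [0.6086, 0.2186, 0.1934]
eef_rot: [-180.0, -0.0, -146.7]
contact_force: [0.7, 0.1, 0.4]
gripper_width: 0.0525
gripper_force: 0.0
at [608.6 218.6 193.4] [-180.    -0.  -146.7] turn [-0.  -0.  -0.2] then cm [ 0.52  0.28 12.64] w 52.5 t 39.5 j [ 37.  20.  -8.   0. -62. -94.]
```

```bash

python3 -m crank '[[[0,0,0],[0.52,0.28,3],0.2],[[0,0,0],[0,0,3],0.2],[[0,0,0],[0,0,3],0.2],[[0,0,0],[0,0,2],0.2],[[0,0,0],[0,0,1.5],0.2],[[0,0,0],[0,0,0],0.2],[[0,0,0],[0,0,0],0.2]]'
python3 -c "from h import *;plan(.6027,.218,.067,-146.5)"
```

```text
time_s: 40.15
tcp_pos: [0.6024, 0.2179, 0.069]
eef_rot: [-180.0, -0.0, -146.4]
contact_force: [-0.4, 0.6, 0.8]
gripper_width: 0.0347
gripper_force: 0.0
at [602.4 217.9  69. ] [-180.    -0.  -146.4] turn [-0.  -0.   0.1] then cm [-0.03 -0.01  0.2 ] w 34.7 t 40.1 j [ 37.  27. -16.   0. -47. -94.]
```

```bash

python3 -m crank '[[[0,0,0],[0,0,0.1],1],[[0,0,0],[0,0,0],1],[[0,0,0],[0,0,0],1],[[0,0,0],[0,0,0],1],[[0,0,0],[0,0,0],1],[[0,0,0],[0,0,0],1],[[0,0,0],[0,0,0],1],[[0,0,0],[0,0,0],1]]' 35
python3 -c "from h import *;plan(.6027,.218,.067,-146.5);print(r.get_state()['contact_force'])"
python3 -m crank '[[[0,0,6],[0,0,0],1],[[0,0,6],[0,0,0],1],[[0,0,6],[0,0,0],1],[[0,0,6],[0,0,0],1],[[0,0,0],[0,0,0],1]]' 35
python3 -c "from h import *;plan(.6027,.218,.067,162.8);print(r.get_state()['contact_force'],r.get_state()['moment'])"
```

```text
time_s: 40.95
tcp_pos: [0.603, 0.2169, 0.069]
eef_rot: [-179.9, 0.1, -146.5]
contact_force: [4.3, -5.2, 0.2]
gripper_width: 0.0118
gripper_force: 35.0
at [603.  216.9  69. ] [-1.799e+02  1.000e-01 -1.465e+02] turn [-0.1  0.1 -0. ] then cm [-0.04  0.11  0.2 ] w 11.8 t 41.0 j [ 37.  27. -16.   0. -47. -94.]
[ 4.34758845 -5.2004149   0.15501338]
time_s: 41.45
tcp_pos: [0.6029, 0.2171, 0.069]
eef_rot: [-180.0, 0.1, -170.7]
contact_force: [4.6, -3.8, 0.9]
gripper_width: 0.0116
gripper_force: 35.0
at [602.9 217.1  69. ] [-1.800e+02  1.000e-01 -1.707e+02] turn [-0.   0.1 26.5] then cm [0.05 0.08 0.2 ] w 11.6 t 41.5 j [  37.   27.  -16.    0.  -47. -118.]
[ 4.61542207 -3.77908704  0.87034638] [-1.61860914 -1.51403445  0.01555765]
```

```bash

python3 -m crank '[[[0,0,6.6],[0,0,0],1],[[0,0,6.6],[0,0,0],1],[[0,0,6.6],[0,0,0],1],[[0,0,6.7],[0,0,0],1],[[0,0,0],[0,0,0],1],[[0,0,0],[0,0,0],1]]' 35
python3 -m crank '[[[0,0,0],[0,0,0],0.2],[[0,0,0],[0,0,0],0.2],[[0,0,0],[0,0,0],0.2],[[0,0,0],[0,0,0],0.2],[[0,0,0],[0,0,-3],0.2],[[0,0,0],[0,0,-4],0.2],[[0,0,0],[0,0,-4],0.2],[[0,0,0],[0,0,-4],0.2]]'
python3 -m crank '[[[0,0,0],[4,0,0],0.2],[[0,0,0],[4,0,0],0.2],[[0,0,0],[4,0,0],0.2],[[0,0,0],[4,0,0],0.2],[[0,0,0],[4,0,0],0.2],[[0,0,0],[4,0,0],0.2],[[0,0,0],[0,0,0],0.2],[[0,0,0],[0,0,0],0.2]]'
python3 - <<'E'
from h import *
plan(.6027,.218,.067,162.8)
for n in("top","side"):
    c=r.capture(n);w=cloud(c)
    for C,a,P in blobs(w,.053,.075,(.57,.64,-.08,.26)): print(" ",n,a,*rect(P),np.median(P[:,2]))
    o=c["color"][180:360,230:400,::-1] if n=="side" else c["color"][190:340,230:500,::-1]
    cv2.imwrite(f"pics/f_{n}.png",cv2.resize(o,None,fx=2.9,fy=2.9,interpolation=2))
E
```

```text
time_s: 42.05
tcp_pos: [0.603, 0.2173, 0.069]
eef_rot: [180.0, 0.1, 163.0]
contact_force: [4.5, -3.5, 0.1]
gripper_width: 0.0114
gripper_force: 35.0
time_s: 42.85
tcp_pos: [0.6016, 0.2177, 0.2197]
eef_rot: [-180.0, -0.0, 163.0]
contact_force: [0.5, 0.2, -0.8]
gripper_width: 0.0352
gripper_force: 0.0
time_s: 43.65
tcp_pos: [0.3718, 0.2886, 0.2188]
eef_rot: [179.9, 0.0, 163.1]
contact_force: [-0.1, 0.2, 1.1]
gripper_width: 0.0347
gripper_force: 0.0
at [371.8 288.6 218.8] [179.9   0.  163.1] turn [0.1 0.  0.3] then cm [-24.14   0.08  15.18] w 34.7 t 43.6 j [  62.    2.  -27.    0.  -60. -169.]
  top 98 [601.5 217.5] [12.4 39.4] 73.1 0.06529766563695505
  top 98 [600.9 149.6] [44.4 14.5] 5.2 0.06172871957647397
  top 178 [601.6 111.9] [26.4 37. ] 90.0 0.06175281738697003
  top 363 [599.7 -36.1] [58.9 43.4] 88.3 0.05814575092286023
  top 164 [600.4  67.3] [24.1 35.3] 89.8 0.062045969196917405
  top 165 [599.7  21.7] [24.2 35.8] 89.0 0.06220428086528318
  side 365 [604.4 -35.2] [44.5 61.7] 2.7 0.05912983726838139
  side 237 [602.8  22.1] [36.4 29.8] 1.3 0.062218801121144085
  side 254 [603.5  68.6] [37.  29.2] 1.1 0.062388161337591064
  side 498 [602.8 130.2] [65.4 43.9] 87.4 0.06208525646017332
  side 231 [603.4 218. ] [14.4 40.1] 72.6 0.06541156091253553
```

View pics/f_top.png

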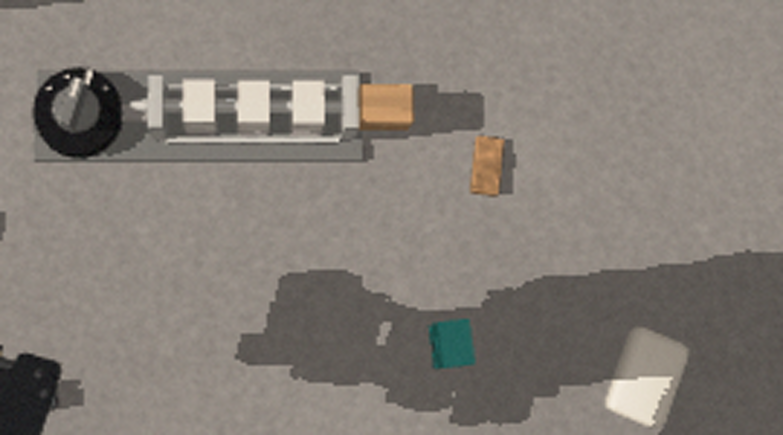

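View pics/f_side.png

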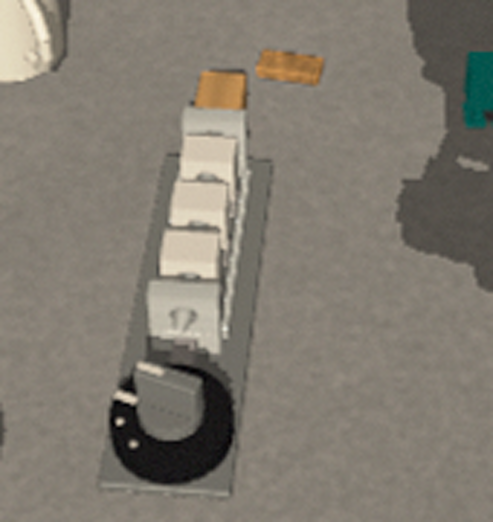

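The top crop shows the rail through both brackets and all three clips, the handle against the bracket, and the pointer in line with the long mark. The bar measures −17°, which is q = 1.2. Everything else stands where it was, so I hand in the job.

```bash
python3 -c "from plant import r;print(r.close_job())"
```

```text
the job is handed in; nothing more can be done
None
```

The job is handed in, though no verdict came back: the knob is in the basket, three clips stand in the channel on the rail with its handle against the bracket, and the selector was turned last, to the long white mark.

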